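# Move the oil pot from its twist-lock stand to the rest

## Robot

A 6-joint arm with a two-finger parallel gripper is mounted at the origin on the work surface. World frame = base frame: x ahead of the robot, y to its left, z up, the work surface at z = 0. Lengths are in m, angles in rad, forces in N, time in s.
With the tool pointing down it reaches from about 0.225 to 0.875 m from the base axis. Payload 3.4 kg.
Tool frame: the origin (TCP) lies at the very end of the fingers, on their centre line; the grasp point (between the pads) lies 19 mm behind it; z points along the fingers, y is the direction in which the jaws open and shut (so a half turn about z gives the same grasp; the last joint's range is limited). The gripper opens to 85 mm and grips with 20 to 120 N. Pads are 22 mm wide; open, the fingers measure 114 mm over their backs; the gripper's body (76 mm by 85 mm) begins 54 mm behind the grasp point. The pads swing forward as they close: fully open they stand 13 mm farther back than shut.
Start: joints at [1.014, 0.276, 1.505, -0, 1.361, -0.121], TCP at [0.243, 0.521, 0.231] pointing down, gripper open.
Joint ranges: [-2.89, 2.89], [-0.75, 2.08], [0.22, 2.7], [-1.18, 4.32], [0.11, 2.71], [-2.7, 2.7]. Speed limits (rad/s): [2.57, 2.57, 3.14, 3.14, 3.14, 3.14].

## Interface

Orientations are given as a unit quaternion [w, x, y, z].
In Python, from rig import get_state, get_image, calibration, sign_off gives the robot as it stands. The module is installed in compiled form; this text tells all that it offers.
- The arm moves only by the tool drive_tool, never from a script. Its argument "targets" is one flat list of numbers, 7 for each row, row after row: the turn, a rotation vector about the tool's x, y, z in degrees, then the shift along the tool's x, y, z in mm, then the opening, from 0 (shut) to 1 (fully open). In form: [wx, wy, wz, tx, ty, tz, fingers, wx, wy, wz, tx, ty, tz, fingers, ...]. A call has 1 to 12 rows; each row shifts and turns the commanded pose from where the row before left it, along the tool's axes as they then stand; what a row does not reach is not made up. A row lasts 1/8 s, in which the tool goes at most 62.5 mm and 10.7 degrees, less where a joint would pass 70% of its speed; a pose out of reach is approached as far as the arm can. A call is refused whole if a number of a shift passes 62.5 or a number of a turn 10.7, either way. A call with a gripper value outside its range is refused whole. The fingers move at their own pace and stop on an object; "grip_force" is the grip in N (left out, the last holds). Time passes only in rows, so rows that do not move let the fingers close. It gives the time, the measured TCP pose, the force and the opening at its end, in the units of the state.
- get_state(): the state, without advancing time (a new reading comes with each control period).
- get_image(name): name is "scene" or "top" or "wrist"; returns the picture (420x560x3 uint8, red, green, blue); there is no depth.
- calibration(name): a dict with "mtx" (3x3 intrinsics, pixels), "distortion" ([k1, k2, p1, p2, k3] as OpenCV has them; the pictures are not rectified), "world_to_cam" (4x4, takes a point from world to camera coordinates); the wrist camera has in their place "hand_eye" (4x4, takes a point from camera to tool coordinates, whose origin is the TCP and whose axes are the flange's). Camera axes: x right, y down, z forward; pixel columns grow to the right and rows downward; lengths in m; the calibration is good to about 2 mm. A picture is of the moment at which its call begins: read the wrist's pose just before it. calibration takes no time and is no camera call.
- sign_off(): hands the job in, once; it reports no verdict.
The state is a dict: "clock": time; "qpos": joint angles; "qd": joint speeds; "effort": joint torques, N m; "position": TCP position; "ee_rot": TCP orientation; "contact_force": force on the tool from outside, world axes, zero at the start; "moment": the same for the moment, N m; "width": finger opening in m.
Only numpy, scipy, OpenCV 4.12 (cv2) and the standard library are available. Lean on these libraries where they do the work, as an engineer would, in place of code of your own. Each camera call takes 0.05 s, during which the arm holds its last target.

## Task

First lay the rectangular cork pad gently flat on the middle of the square rest plate and let go of it once it lies there, without dropping it. Then take the oil pot by its handle, turn it anticlockwise (seen from above) to free its twist lock without wrenching it, lift it off the stand and set it down gently, upright and centred on the cork pad; do not drop it, and press neither pad nor pot down hard. Leave the gauges and all other things on the bench where they are.

Things in the scene. Friction and masses are not known exactly. Their poses are not given: they have to be found in the camera images.
- pot: Lidded aluminium oil pot, 145 mm tall, 0.45 to 0.8 kg, body 82 mm across (from 22 mm up), black handle across the top. Origin: centre of its underside, z up. Foot: a disc 56 mm across, 6 mm thick, with two ears along the pot's y (96 mm tip to tip, 16 mm wide, 6 mm thick). A brass stub points to +y, 56 mm from the axis, 60 mm up.
- pot_handle (a point): Middle of the handle's crossbar, 138 mm above the pot's underside on its axis. The bar runs along the pot's x axis, 74 mm long, 12 mm wide (y) and 14 mm tall; under it 34 mm are free down to the lid, between two uprights 62 mm apart.
- stand: Fixed round metal stand with a twist lock, left or right on the bench. Origin: centre of its underside; deck 124 mm across, 50 mm high. Two hooks at the stand's +y and -y hold down the pot's ears with 2.5 mm play; hook tops 14.5 mm above the deck. As found, the pot's yaw is -0.08 to 0.2 rad from the stand's.
- stand_deck (a point): Middle of the stand's deck top, where the pot stands; axes as the stand's. Turned anticlockwise seen from above, the pot's ears are clear of the hooks when its yaw is 0.65 to 1.1 rad ahead of the stand's; two pins on the deck stop it at about 1.15 rad.
- rest: Fixed height-adjustable rest on the other side: 110 mm square base, a column and a square steel plate 120 x 120 x 8 mm centred over the base and parallel to it. Origin: centre of the base's underside on the bench. The plate's height is not reported: its top lies between 42 and 100 mm above the bench; feel for it.
- pad: Flat stiff rectangular cork pad, 100 mm (x) by 50 mm (y), 8 mm thick, about 40 g, at first lying on the bench between stand and rest. Origin: centre of its underside, z up.
- gauge_grey: Bystander: big grey pressure gauge lying face up, 150 mm across, 85 mm tall, brass connector at its -x. Origin: centre of its underside.
- gauge_black: Bystander: black pressure gauge lying face up, 120 mm across, 70 mm tall. Origin: centre of its underside.
- gauge_small: Bystander: small black gauge lying face up, 56 mm across, 34 mm tall. Origin: centre of its underside.
- disc: Bystander: round cork disc, 60 mm across, 8 mm thick (not the pad). Origin: centre of its underside.
- adapter: Bystander: brass adapter standing up, 28 mm across, 34 mm tall. Origin: centre of its underside.
- wrench: Bystander: open-ended wrench, 160 mm long, lying along its x.
- bottle: Bystander: amber glass bottle, 64 mm across, 160 mm tall. Origin: centre of its underside.
- mug: Bystander: white mug, 80 mm across, 90 mm tall. Origin: centre of its underside.
Not all that is in view belongs to the job. What is shaped like the pot but purple is not meant.

How it is judged:
By the outcome, as a careful person would: the job done as asked, in the order asked, and still so for the second after the job is handed in, with the robot touching nothing.
It also fails if it takes over 67 s, if anything falls off the work surface, if the arm or the gripper's body presses on something with over 40 N, if the wrist force passes 120 N, or if a joint passes its speed limit or range.

## Working session

There is one attempt and no reset: what is moved stays moved. The work goes in short steps, Python scripts to look and compute and a tool call to move; the robot and the scene stay as the last step left them, time stands still between calls to the robot, and variables do not carry over. Pictures are saved under pics/ and viewed, and the job is handed in when it is done.

Besides the shell and the picture viewer there is one more tool, called after ">>>" by a JSON object that holds its "name" and its "arguments". drive_tool: Moves the arm, as the interface text tells. Its arguments: {"type":"object","properties":{"targets":{"type":"array"},"grip_force":{"type":"number"}},"required":["targets"]}

```bash
mkdir -p pics
cat > h.py <<'E'
import numpy as np, cv2, json
from rig import get_state,get_image,calibration
def save(n,f):
    im=get_image(n); cv2.imwrite('pics/'+f,cv2.cvtColor(im,cv2.COLOR_RGB2BGR)); return im
def ray(n,uv,st=None):
    c=calibration(n); K=np.array(c['mtx']);d=np.array(c['distortion'])
    uv=np.asarray(uv,float).reshape(-1,1,2)
    p=cv2.undistortPoints(uv,K,d).reshape(-1,2); v=np.c_[p,np.ones(len(p))]
    if n!='wrist':
        T=np.linalg.inv(np.array(c['world_to_cam']))
    else:
        T=tool(st)@np.array(c['hand_eye'])
    return T[:3,3], v@T[:3,:3].T
def tool(st):
    from scipy.spatial.transform import Rotation as R
    q=st['ee_rot']; T=np.eye(4); T[:3,:3]=R.from_quat([q[1],q[2],q[3],q[0]]).as_matrix(); T[:3,3]=st['position']; return T
def plane(n,uv,z,st=None):
    o,v=ray(n,uv,st); return o+v*((z-o[2])/v[:,2])[:,None]
def proj(n,P,st=None):
    c=calibration(n);K=np.array(c['mtx']);d=np.array(c['distortion'])
    if n!='wrist': W=np.array(c['world_to_cam'])
    else: W=np.linalg.inv(tool(st)@np.array(c['hand_eye']))
    r,_=cv2.Rodrigues(W[:3,:3]); return cv2.projectPoints(np.asarray(P,float).reshape(-1,1,3),r,W[:3,3],K,d)[0].reshape(-1,2)
E
python3 - <<'E'
from h import *
s=get_state();print(s)
np.set_printoptions(precision=3,suppress=True)
for n in ['scene','top','wrist']:
    save(n,n+'0.png');print(n,calibration(n))
E
```

```text
{'clock': 0.0, 'qpos': array([ 1.01402744e+00,  2.76595288e-01,  1.50617677e+00,  3.28655336e-05,
        1.36075063e+00, -1.21020612e-01]), 'qd': array([ 0.00078684,  0.00107986, -0.00054684, -0.0011558 , -0.0003558 ,
       -0.00065626]), 'effort': array([ 6.14186301e-04, -4.16783524e+01, -2.45806360e+01, -8.78783817e-05,
        1.12146424e-02,  2.26467267e-05]), 'position': array([0.24240378, 0.52078094, 0.2304222 ]), 'ee_rot': array([-3.35969973e-04,  2.16157768e-01,  9.76357971e-01, -9.04789358e-04]), 'contact_force': array([-0.41612291,  0.40318716, -0.05740847]), 'moment': array([-0.03922962,  0.0095428 ,  0.00483845]), 'width': 0.08549163519964541}
scene {'mtx': array([[546.467,   0.   , 281.441],
       [  0.   , 546.467, 200.897],
       [  0.   ,   0.   ,   1.   ]]), 'distortion': array([0.039, 0.   , 0.   , 0.   , 0.   ]), 'world_to_cam': array([[ 0.198,  0.98 ,  0.013, -0.084],
       [ 0.796, -0.153, -0.586, -0.358],
       [-0.572,  0.126, -0.81 ,  1.952],
       [ 0.   ,  0.   ,  0.   ,  1.   ]])}
top {'mtx': array([[510.231,   0.   , 284.194],
       [  0.   , 510.231, 208.571],
       [  0.   ,   0.   ,   1.   ]]), 'distortion': array([-0.07,  0.  ,  0.  ,  0.  ,  0.  ]), 'world_to_cam': array([[-0.004, -1.   , -0.01 , -0.007],
       [-0.986,  0.005, -0.164,  0.581],
       [ 0.164,  0.009, -0.986,  1.69 ],
       [ 0.   ,  0.   ,  0.   ,  1.   ]])}
wrist {'mtx': array([[294.849,   0.   , 277.441],
       [  0.   , 294.849, 211.679],
       [  0.   ,   0.   ,   1.   ]]), 'distortion': array([-0.008,  0.   ,  0.   ,  0.   ,  0.   ]), 'hand_eye': array([[ 0.   , -0.957, -0.289,  0.075],
       [ 1.   ,  0.001, -0.   , -0.001],
       [ 0.001, -0.289,  0.957, -0.143],
       [ 0.   ,  0.   ,  0.   ,  1.   ]])}
```

View pics/scene0.png

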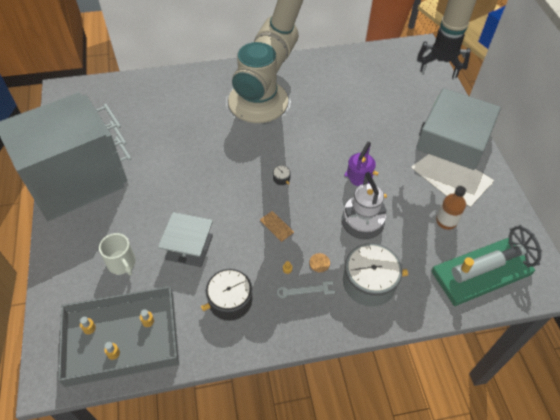

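View pics/top0.png

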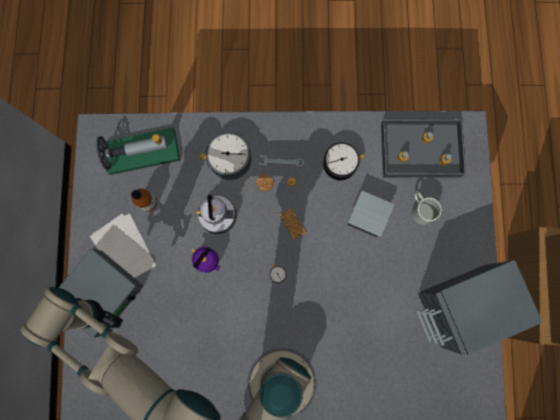

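View pics/wrist0.png

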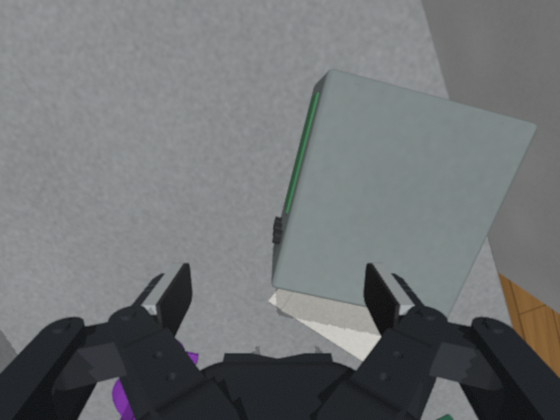

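Run:
```python
from h import *
np.set_printoptions(precision=4,suppress=True)
out=[]
for n,bx in [('top',(150,140,450,290)),('scene',(130,140,430,320))]:
    im=cv2.imread(f'pics/{n}0.png'); x0,y0,x1,y1=bx
    hsv=cv2.cvtColor(im,cv2.COLOR_BGR2HSV)
    m=cv2.inRange(hsv,(5,90,50),(22,255,255))
    k,l,s,c=cv2.connectedComponentsWithStats(m)
    for i in range(1,k):
        if s[i,4]>25 and x0<c[i][0]<x1 and y0<c[i][1]<y1:
            cn=cv2.findContours((l==i).astype('uint8'),0,2)[0][0]
            r=cv2.minAreaRect(plane(n,cn.reshape(-1,2),0.008)[:,:2].astype('float32')*1000)
            print(n,s[i],c[i],plane(n,c[i],.008)[0],r)
    # plate: bluish light
    cr=im[y0:y1,x0:x1]
t=cv2.imread('pics/top0.png');s=cv2.imread('pics/scene0.png')
a=cv2.resize(t[150:280,170:300],None,fx=3,fy=3,interpolation=2);b=cv2.resize(t[150:280,320:450],None,fx=3,fy=3,interpolation=2)
cv2.imwrite('pics/c1.png',np.hstack([a,b]))
a=cv2.resize(s[140:270,320:450],None,fx=3,fy=3,interpolation=2);b=cv2.resize(s[190:320,120:250],None,fx=3,fy=3,interpolation=2)
cv2.imwrite('pics/c2.png',np.hstack([a,b]))
```

```text
top [398 151  11  11  59] [401.8644 157.1525] [ 0.7706 -0.4284  0.008 ] ((771.8485717773438, -428.8695068359375), (33.00523376464844, 33.199703216552734), 48.18276596069336)
top [200 153   6   6  32] [202.6562 155.625 ] [0.7804 0.2801 0.008 ] ((780.825927734375, 280.58367919921875), (18.271636962890625, 18.403575897216797), 89.50518035888672)
top [440 154  11  11  67] [444.209  160.0746] [ 0.7595 -0.5796  0.008 ] ((759.9457397460938, -580.5610961914062), (32.74460220336914, 34.408382415771484), 42.64914321899414)
top [257 175  16  16 211] [264.4645 182.4834] [0.681  0.0595 0.008 ] ((681.04052734375, 59.367149353027344), (54.092315673828125, 52.867008209228516), 0.024525774642825127)
top [288 178   8   8  55] [291.3273 181.4364] [ 0.6842 -0.0351  0.008 ] ((684.017333984375, -35.66593933105469), (24.63247299194336, 25.190858840942383), 89.67377471923828)
top [280 208  25  31 398] [292.093  223.3166] [ 0.5356 -0.0368  0.008 ] ((535.920166015625, -36.799415588378906), (98.33749389648438, 49.70173263549805), 29.299110412597656)
scene [261 212  32  29 458] [276.3515 225.7598] [ 0.5416 -0.0389  0.008 ] ((540.7080078125, -39.16680145263672), (100.00936889648438, 48.62035369873047), 29.27609634399414)
scene [310 253  20  19 293] [319.3447 262.2355] [0.6867 0.0576 0.008 ] ((685.8939819335938, 58.29271697998047), (54.328758239746094, 58.8614501953125), 76.81183624267578)
scene [283 261   9  13  94] [287.0319 267.2979] [ 0.6852 -0.0362  0.008 ] ((684.08984375, -36.07563781738281), (22.721525192260742, 38.59208297729492), 78.49219512939453)
scene [402 269   6   7  39] [404.4359 272.2051] [0.7632 0.2855 0.008 ] ((762.7987670898438, 285.88189697265625), (13.973624229431152, 20.824459075927734), 71.11036682128906)
scene [201 303  10   8  50] [205.46 306.64] [ 0.7606 -0.2764  0.008 ] ((760.3037109375, -276.149169921875), (17.151538848876953, 22.451007843017578), 17.436908721923828)
```

View pics/c1.png

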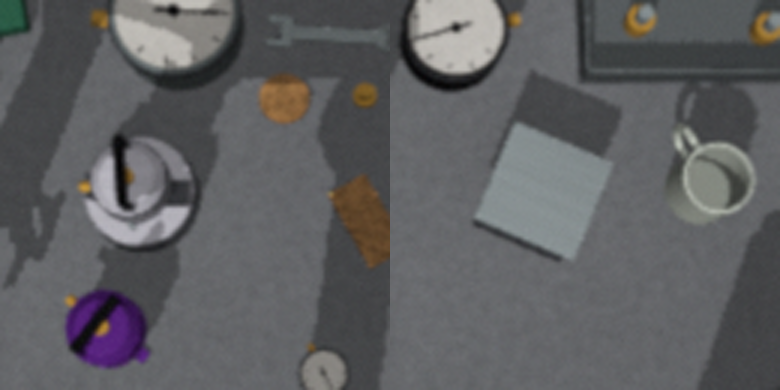

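View pics/c2.png

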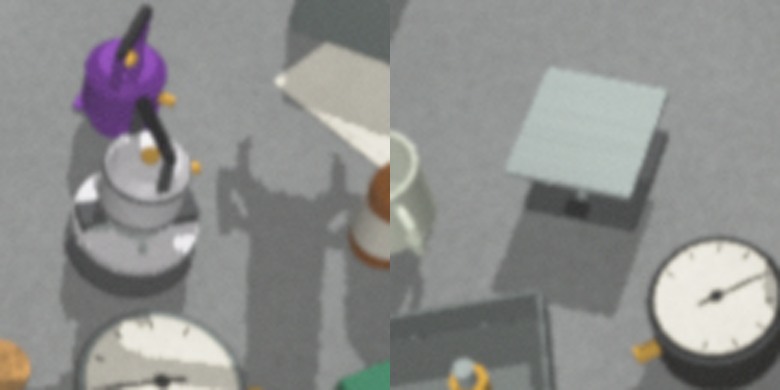

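```bash
cat >> h.py <<'E'
def tri(nA,a,nB,b):
    o1,v1=ray(nA,a);o2,v2=ray(nB,b)
    v1=v1[0]/np.linalg.norm(v1[0]);v2=v2[0]/np.linalg.norm(v2[0])
    s=np.linalg.lstsq(np.c_[v1,-v2],o2-o1,rcond=None)[0]
    p=o1+s[0]*v1;q=o2+s[1]*v2
    return (p+q)/2,np.linalg.norm(p-q)
E
python3 - <<'E'
from h import *
np.set_printoptions(precision=4,suppress=True)
L=lambda x,y,ox,oy,sx:((x-sx+.5)/3-.5+ox,(y+.5)/3-.5+oy)
tp=lambda x,y:L(x,y,320,150,390); ts=lambda x,y:L(x,y,170,150,0)
sp=lambda x,y:L(x,y,120,190,390); ss=lambda x,y:L(x,y,320,140,0)
P=[]
for a,b in [((515,123),(632,197)),((612,160),(507,170)),((572,260),(548,67)),((475,218),(666,92))]:
    p=tri('top',tp(*a),'scene',sp(*b));print(p);P.append(p[0])
P=np.array(P);print('c',P.mean(0),np.linalg.norm(P-np.roll(P,1,0),axis=1))
for i,j in [(0,1),(3,2),(3,0),(2,1)]:
    d=P[j]-P[i];print(np.degrees(np.arctan2(d[1],d[0]))%90)
# with plate height candidates: top view center
for z in (.06,.08,.1):
    print(z,np.array([plane('top',tp(*a),z)[0] for a in [(515,123),(612,160),(572,260),(475,218)]]).mean(0),np.array([plane('scene',sp(*a),z)[0] for a in [(632,197),(507,170),(548,67),(666,92)]]).mean(0), np.linalg.norm(plane('top',tp(515,123),z)-plane('top',tp(572,260),z)))
print('pot')
h1=tri('top',ts(119,140),'scene',ss(166,187));h2=tri('top',ts(125,206),'scene',ss(142,102));st=tri('top',ts(83,187),'scene',ss(196,167))
print(h1,h2,st)
d=h1[0]-h2[0];print(np.linalg.norm(d),np.degrees(np.arctan2(d[1],d[0])),(h1[0]+h2[0])/2)
# stub dir relative
m=(h1[0]+h2[0])/2; e=st[0]-m;print(np.degrees(np.arctan2(e[1],e[0])),np.hypot(e[0],e[1]))
# deck ellipse
for n,f in(('top',ts),('scene',ss)): 
  pass
E
```

```text
(array([ 0.6372, -0.2705,  0.0709]), np.float64(0.001539680634687585))
(array([ 0.5926, -0.3776,  0.0798]), np.float64(0.0003125418818056281))
(array([ 0.4812, -0.331 ,  0.0741]), np.float64(0.002474227228079359))
(array([ 0.5292, -0.2243,  0.0713]), np.float64(0.0016984363464878098))
c [ 0.5601 -0.3008  0.074 ] [0.1175 0.1163 0.1209 0.117 ]
67.4047313557533
65.77114986052659
66.85303861356603
67.326747509737
0.06 [ 0.5623 -0.3028  0.06  ] [ 0.5507 -0.3022  0.06  ] 0.16740959650601034
0.08 [ 0.5592 -0.2996  0.08  ] [ 0.5639 -0.301   0.08  ] 0.1654426845489661
0.1 [ 0.556  -0.2963  0.1   ] [ 0.5772 -0.2997  0.1   ] 0.16347577259192192
pot
(array([0.6053, 0.2287, 0.1465]), np.float64(0.004715842543612934)) (array([0.5294, 0.2193, 0.1805]), np.float64(0.003022403871626766)) (array([0.5613, 0.2761, 0.1066]), np.float64(9.21197919413547e-05))
0.08371388151120868 7.023733292564606 [0.5674 0.224  0.1635]
96.68050451690179 0.05242898009680057
```

```bash
cat >> h.py <<'E'
def psi(st=None):
    st=st or get_state(); T=tool(st); return np.degrees(np.arctan2(T[1,1],T[0,1]))
def plan(goal,ang,n=None,st=None):
    """rows needed: constant row wz, tool-frame shifts so the path is straight in world with rotating tool"""
    st=st or get_state(); T=tool(st); p=psi(st); d=(np.array(goal)-T[:3,3])*1000
    da=(ang-p)
    N=n or int(max(np.ceil(abs(da)/10.5),np.ceil(np.linalg.norm(d)/60),1))
    print('psi',round(p,2),'pos',T[:3,3].round(4),'d',d.round(1),'da',round(da,2),'N',N,'tilt',T[:3,2].round(4))
    rows=[]
    for i in range(N):
        a=np.radians(p+da*i/N); y=np.array([np.cos(a),np.sin(a),0]);x=np.array([-y[1],y[0],0])*1
        x=np.array([np.cos(a+np.pi/2),np.sin(a+np.pi/2),0])
        s=d/N
        rows.append([0,0,round(-da/N,1),round(s@x,1),round(s@y,1),round(-s[2],1)])
    for r in rows: print(r)
E
python3 - <<'E'
from h import *
T=tool(get_state());print(T.round(3))
plan([0.52,0.22,0.31],-20,n=9)
E
```

```text
[[-0.907  0.422 -0.001  0.243]
 [ 0.422  0.907 -0.001  0.521]
 [ 0.    -0.001 -1.     0.231]
 [ 0.     0.     0.     1.   ]]
psi 65.03 pos [0.2425 0.5209 0.2306] d [ 277.5 -300.9   79.4] da -85.03 N 9 tilt [-8.0e-04 -1.2e-03 -1.0e+00]
[0, 0, np.float64(9.4), np.float64(-42.1), np.float64(-17.3), np.float64(-8.8)]
[0, 0, np.float64(9.4), np.float64(-44.3), np.float64(-10.2), np.float64(-8.8)]
[0, 0, np.float64(9.4), np.float64(-45.4), np.float64(-2.7), np.float64(-8.8)]
[0, 0, np.float64(9.4), np.float64(-45.2), np.float64(4.7), np.float64(-8.8)]
[0, 0, np.float64(9.4), np.float64(-43.8), np.float64(12.1), np.float64(-8.8)]
[0, 0, np.float64(9.4), np.float64(-41.3), np.float64(19.1), np.float64(-8.8)]
[0, 0, np.float64(9.4), np.float64(-37.6), np.float64(25.7), np.float64(-8.8)]
[0, 0, np.float64(9.4), np.float64(-32.8), np.float64(31.5), np.float64(-8.8)]
[0, 0, np.float64(9.4), np.float64(-27.2), np.float64(36.4), np.float64(-8.8)]
```

>>> {"name": "drive_tool", "arguments": {"targets": [0,0,9.4,-42,-17,-9,1,0,0,9.4,-44,-10,-9,1,0,0,9.4,-45,-3,-9,1,0,0,9.4,-45,5,-9,1,0,0,9.4,-44,12,-9,1,0,0,9.4,-41,19,-9,1,0,0,9.4,-38,26,-9,1,0,0,9.4,-33,31,-9,1,0,0,9.4,-27,36,-9,1,0,0,0,0,0,0,1,0,0,0,0,0,0,1]}}

```text
clock: 1.52
position: [0.5194, 0.2223, 0.3118]
ee_rot: [-0.001, 0.817, 0.577, -0.001]
contact_force: [-0.0, 0.7, -0.5]
width: 0.0853
```

Run:
```python
from h import *
import pickle
s=get_state();pickle.dump(s,open('w1.pkl','wb'));print(psi(s),s['position'],s['qd'].round(3));save('wrist','w1.png')
```

```text
-19.538573340039893 [0.5194138  0.22225703 0.31175943] [ 0.025 -0.007  0.007 -0.002 -0.003  0.001]
```

View pics/w1.png

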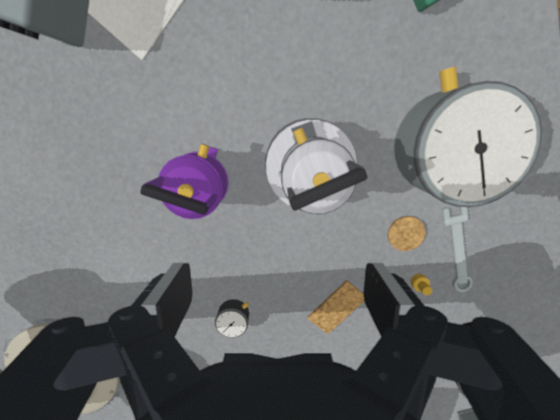

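Run:
```python
from h import *
im=cv2.imread('pics/w1.png')
cv2.imwrite('pics/w1z.png',cv2.resize(im[110:225,250:375],None,fx=5,fy=5,interpolation=2))
```

```text
(no output)
```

View pics/w1z.png

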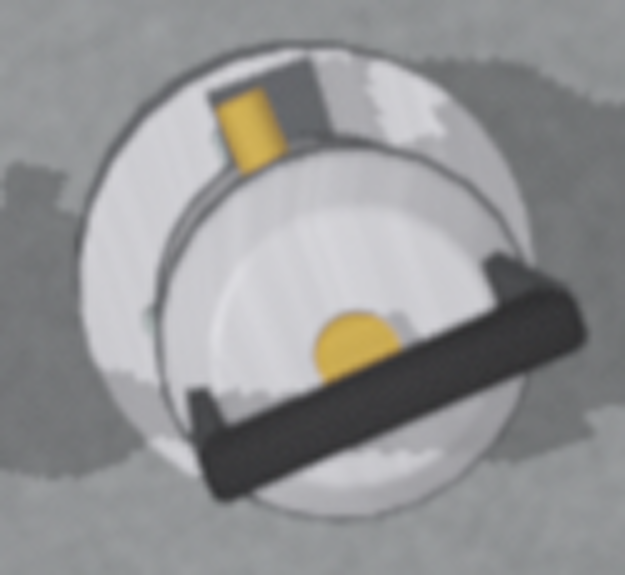

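Run:
```python
from h import *
import pickle
np.set_printoptions(precision=4,suppress=True)
s=pickle.load(open('w1.pkl','rb'))
Z=lambda *p:np.array([((x+.5)/5-.5+250,(y+.5)/5-.5+110) for x,y in p])
c=plane('wrist',Z((207,437),(555,290),(585,340),(225,498)),.195,s);print(c,c.mean(0),'len',np.linalg.norm(c[0]-c[1]),np.linalg.norm(c[2]-c[3]),np.linalg.norm(c[0]-c[3]))
for i,j in((0,1),(3,2)):
    d=c[j]-c[i];print('bar ang',np.degrees(np.arctan2(d[1],d[0])))
# deck rim
r=plane('wrist',Z((78,270),(300,40),(533,240),(130,130),(480,130),(140,430),(90,340)),.05,s)[:,:2]
A=np.c_[2*r,np.ones(len(r))];x=np.linalg.lstsq(A,(r**2).sum(1),rcond=None)[0];print('deck c',x[:2],'R',np.sqrt(x[2]+x[0]**2+x[1]**2))
h=plane('wrist',Z((207,95),(310,58),(332,133)),.0645,s);print('hook',h)
d=h[0]-h[1];print('hook edge ang(dir x)',np.degrees(np.arctan2(d[1],d[0])), np.linalg.norm(d))
d=h[1]-h[2];print('hook side (dir y)',np.degrees(np.arctan2(d[1],d[0])))
m=(h[0]+h[1])/2
for C in (x[:2],c.mean(0)[:2]):
  e=m[:2]-C;print('stand y ang',np.degrees(np.arctan2(e[1],e[0])),np.hypot(*e))
st=plane('wrist',Z((242,95)),.11+.004,s)[0];e=st-c.mean(0);print('stub',st,np.degrees(np.arctan2(e[1],e[0])),np.hypot(e[0],e[1]))
# lid circle knob
print('knob',plane('wrist',Z((357,355)),.05+.11,s))
b=plane('wrist',Z((158,310),(535,300),(345,520),(240,180),(440,165),(250,490),(450,490)),.05+.10,s)[:,:2]
A=np.c_[2*b,np.ones(len(b))];x=np.linalg.lstsq(A,(b**2).sum(1),rcond=None)[0];print('body c',x[:2],'R',np.sqrt(x[2]+x[0]**2+x[1]**2))
# pad, plate by wrist
im=cv2.imread('pics/w1.png');m=cv2.inRange(cv2.cvtColor(im,cv2.COLOR_BGR2HSV),(5,90,50),(22,255,255))
k,l,ss,cc=cv2.connectedComponentsWithStats(m)
for i in range(1,k):
    if ss[i,4]>300:
        cn=cv2.findContours((l==i).astype('uint8'),0,2)[0][0]
        print(cc[i],cv2.minAreaRect(plane('wrist',cn.reshape(-1,2),.008,s)[:,:2].astype('float32')*1000))
plan([0.51,-0.06,0.16],-60.7,st=get_state())
```

```text
[[0.5324 0.2267 0.195 ]
 [0.5987 0.2315 0.195 ]
 [0.6014 0.2211 0.195 ]
 [0.5318 0.2147 0.195 ]] [0.5661 0.2235 0.195 ] len 0.066446746841275 0.06990098229166362 0.012023012872895887
bar ang 4.157701404535226
bar ang 5.284672468150155
deck c [0.5657 0.2237] R 0.06174217846574958
hook [[0.5558 0.2789 0.0645]
 [0.5833 0.2788 0.0645]
 [0.583  0.2593 0.0645]]
hook edge ang(dir x) 179.687381246339 0.027461715738844376
hook side (dir y) 89.24189245020368
stand y ang 86.08107659848253 0.055293796106899926
stand y ang 86.46067572354548 0.055470508691026155
stub [0.5615 0.2779 0.114 ] 94.77896418062856 0.05465137822330691
knob [[0.565 0.224 0.16 ]]
body c [0.565  0.2257] R 0.03949609238803586
[406.2203 233.0518] ((681.3018798828125, 60.173500061035156), (57.01764678955078, 59.266151428222656), 30.723106384277344)
[421.0194 283.8803] ((685.7339477539062, -40.96058654785156), (26.313499450683594, 47.88005828857422), 26.637239456176758)
[336.8476 306.8876] ((536.2486572265625, -35.79605484008789), (100.6528549194336, 51.96747589111328), 29.330406188964844)
psi -19.5 pos [0.5191 0.2226 0.3118] d [  -9.1 -282.6 -151.8] da -41.2 N 6 tilt [-0.0016  0.0004 -1.    ]
[0, 0, np.float64(6.9), np.float64(-44.9), np.float64(14.3), np.float64(25.3)]
[0, 0, np.float64(6.9), np.float64(-42.9), np.float64(19.6), np.float64(25.3)]
[0, 0, np.float64(6.9), np.float64(-40.2), np.float64(24.5), np.float64(25.3)]
[0, 0, np.float64(6.9), np.float64(-37.0), np.float64(29.2), np.float64(25.3)]
[0, 0, np.float64(6.9), np.float64(-33.3), np.float64(33.4), np.float64(25.3)]
[0, 0, np.float64(6.9), np.float64(-29.0), np.float64(37.1), np.float64(25.3)]
```

Run:
```python
from h import *
plan([0.536,-0.0365,0.10],-60.7)
```

```text
psi -19.5 pos [0.5191 0.2226 0.3118] d [  16.9 -259.1 -211.8] da -41.2 N 6 tilt [-1.6e-03  4.0e-04 -1.0e+00]
[0, 0, np.float64(6.9), np.float64(-39.8), np.float64(17.1), np.float64(35.3)]
[0, 0, np.float64(6.9), np.float64(-37.4), np.float64(21.7), np.float64(35.3)]
[0, 0, np.float64(6.9), np.float64(-34.6), np.float64(26.0), np.float64(35.3)]
[0, 0, np.float64(6.9), np.float64(-31.2), np.float64(30.0), np.float64(35.3)]
[0, 0, np.float64(6.9), np.float64(-27.4), np.float64(33.5), np.float64(35.3)]
[0, 0, np.float64(6.9), np.float64(-23.2), np.float64(36.5), np.float64(35.3)]
```

>>> {"name": "drive_tool", "arguments": {"targets": [0,0,6.9,-40,17,10,0.85,0,0,6.9,-37,22,20,0.85,0,0,6.9,-35,26,30,0.85,0,0,6.9,-31,30,50,0.85,0,0,6.9,-27,33,50,0.85,0,0,6.8,-23,37,50,0.85,0,0,0,0,0,0,0.85,0,0,0,0,0,0,0.85]}}

```text
clock: 2.58
position: [0.5367, -0.0287, 0.1109]
ee_rot: [-0.0, 0.968, 0.252, 0.0]
contact_force: [0.4, -0.3, 0.4]
width: 0.0727
```

Run:
```python
from h import *
s=get_state();print(psi(s),s['position']);im=save('wrist','w2.png')
m=cv2.inRange(cv2.cvtColor(im,cv2.COLOR_RGB2HSV),(5,90,50),(22,255,255))
k,l,ss,cc=cv2.connectedComponentsWithStats(m)
for i in range(1,k):
    if ss[i,4]>500:
        cn=cv2.findContours((l==i).astype('uint8'),0,2)[0][0]
        print(ss[i],cv2.minAreaRect(plane('wrist',cn.reshape(-1,2),.008,s)[:,:2].astype('float32')*1000))
```

```text
-60.76665101859491 [ 0.53667092 -0.02865026  0.11088196]
[ 235    0   74   29 1573] ((663.4461669921875, 47.88567352294922), (17.77617645263672, 52.45064163208008), 29.220304489135742)
[ 363   26   46   45 1540] ((685.4613037109375, -36.964088439941406), (29.547468185424805, 33.12034606933594), 29.382463455200195)
[ 259  158   59  109 6153] ((536.5717163085938, -38.319915771484375), (98.68611145019531, 49.25465393066406), 29.312257766723633)
```

View pics/w2.png

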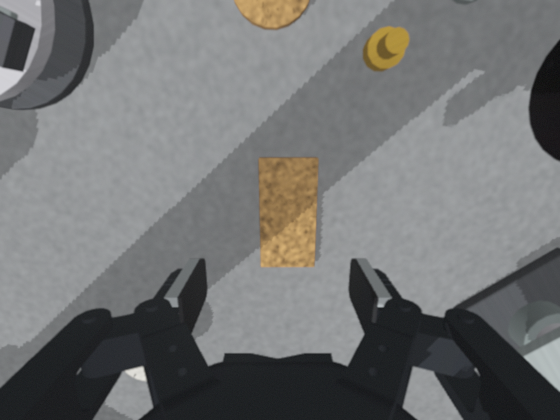

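>>> {"name": "drive_tool", "arguments": {"targets": [0,0,0,-2.4,4.2,30,0.72,0,0,0,-2.4,4.1,30,0.72,0,0,0,0,0,25,0.72,0,0,0,0,0,12,0.72,0,0,0,0,0,5,0.72,0,0,0,0,0,0,0.72,0,0,0,0,0,0,0.72]}}

```text
clock: 3.5
position: [0.5371, -0.0395, 0.0092]
ee_rot: [0.0, 0.968, 0.252, 0.001]
contact_force: [-0.1, 0.3, -0.3]
width: 0.0615
```

Run:
```python
from h import *
s=get_state();print(psi(s),s['position'],s['contact_force'],s['width']);im=save('wrist','w3.png')
```

```text
-60.853407340670245 [ 0.53706614 -0.03948711  0.00921432] [-0.13273071  0.32603062 -0.3014141 ] 0.061476636086425396
```

View pics/w3.png

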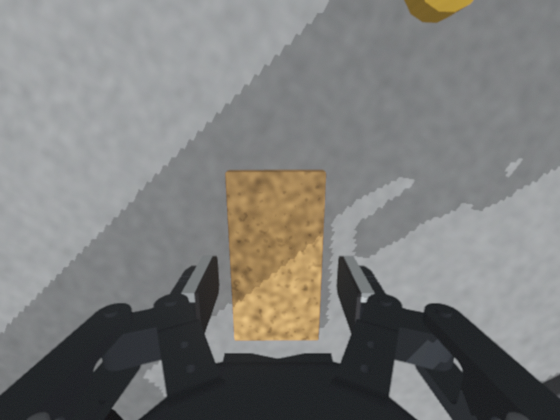

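>>> {"name": "drive_tool", "arguments": {"targets": [0,0,0,0,0,2,0.72,0,0,0,0,0,2,0.72,0,0,0,0,0,2,0.72,0,0,0,0,0,0,0.72]}}

```text
clock: 4.05
position: [0.5361, -0.0395, 0.002]
ee_rot: [-0.0, 0.968, 0.251, -0.0]
contact_force: [0.1, 0.3, 0.4]
width: 0.0612
```

>>> {"name": "drive_tool", "arguments": {"targets": [0,0,0,0,0,1,0.72,0,0,0,0,0,1,0.72,0,0,0,0,0,0,0.72]}}

```text
clock: 4.42
position: [0.5362, -0.0395, 0.0002]
ee_rot: [-0.0, 0.968, 0.251, -0.0]
contact_force: [0.2, 0.0, 0.5]
width: 0.0617
```

>>> {"name": "drive_tool", "arguments": {"targets": [0,0,0,0,0,1,0.72,0,0,0,0,0,1,0.72,0,0,0,0,0,0,0.72]}}

```text
clock: 4.8
position: [0.5362, -0.0395, -0.0018]
ee_rot: [-0.0, 0.968, 0.252, -0.0]
contact_force: [-0.2, -0.3, -0.1]
width: 0.0615
```

>>> {"name": "drive_tool", "arguments": {"targets": [0,0,0,0,0,0,0.64,0,0,0,0,0,0,0.58,0,0,0,0,0,0,0.45,0,0,0,0,0,0,0.45], "grip_force": 25}}

```text
clock: 5.3
position: [0.5364, -0.0395, -0.0015]
ee_rot: [0.0, 0.968, 0.251, 0.0]
contact_force: [-0.3, 0.1, 2.7]
width: 0.049
```

>>> {"name": "drive_tool", "arguments": {"targets": [0,0,0,0,0,0,0.4,0,0,0,0,0,-5,0.4,0,0,0,0,0,-25,0.4,0,0,0,0,0,-40,0.4,0,0,0,0,0,-60,0.4,0,0,0,0,0,-25,0.4,0,0,0,0,0,0,0.4]}}

```text
clock: 6.18
position: [0.5378, -0.0398, 0.1555]
ee_rot: [0.001, 0.968, 0.252, 0.002]
contact_force: [-0.3, -0.4, -0.9]
width: 0.0492
```

Run:
```python
from h import *
import pickle
s=get_state();print(psi(s),s['position'],s['contact_force'],s['width']);save('wrist','w4.png')
pickle.dump(s,open('w4.pkl','wb'))
save('top','t4.png')
plan([0.54,-0.27,0.17],-23)
```

```text
-60.86625034892756 [ 0.53777758 -0.03980285  0.15548631] [-0.26314593 -0.41823849 -0.90104731] 0.04922368416664783
psi -60.87 pos [ 0.5355 -0.0393  0.1524] d [   4.5 -230.7   17.6] da 37.87 N 4 tilt [-1.4e-03  4.0e-04 -1.0e+00]
[0, 0, np.float64(-9.5), np.float64(-27.1), np.float64(50.9), np.float64(-4.4)]
[0, 0, np.float64(-9.5), np.float64(-35.1), np.float64(45.8), np.float64(-4.4)]
[0, 0, np.float64(-9.5), np.float64(-42.1), np.float64(39.4), np.float64(-4.4)]
[0, 0, np.float64(-9.5), np.float64(-48.0), np.float64(31.9), np.float64(-4.4)]
```

View pics/w4.png

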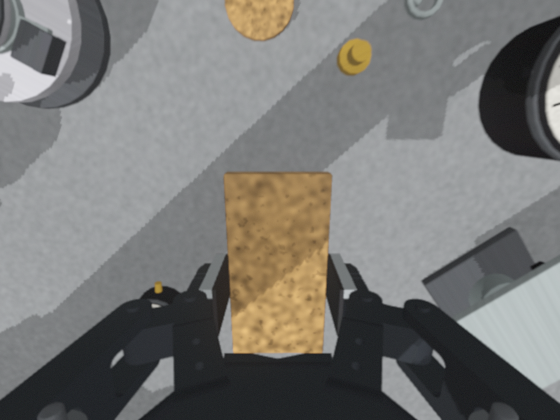

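Run:
```python
from h import *
import pickle
s=pickle.load(open('w4.pkl','rb'))
z=s['position'][2]+.0095
P=plane('wrist',[(225,172),(331,172),(325,354),(231,354)],z,s)
print(P.round(4)); T=tool(s)
print(((np.linalg.inv(T)[:3,:3]@(P-T[:3,3]).T).T*1000).round(1))
plan([0.56,-0.301,0.25],-23,n=6)
```

```text
[[ 0.5706  0.0063  0.165 ]
 [ 0.594  -0.0358  0.165 ]
 [ 0.5066 -0.0869  0.165 ]
 [ 0.4814 -0.0413  0.165 ]]
[[ 51.1 -24.2  -9.4]
 [ 51.1  23.9  -9.2]
 [-50.1  26.   -9.6]
 [-50.  -26.1  -9.8]]
psi -60.87 pos [ 0.5355 -0.0393  0.1524] d [  24.5 -261.7   97.6] da 37.87 N 6 tilt [-1.4e-03  4.0e-04 -1.0e+00]
[0, 0, np.float64(-6.3), np.float64(-17.7), np.float64(40.1), np.float64(-16.3)]
[0, 0, np.float64(-6.3), np.float64(-22.0), np.float64(37.9), np.float64(-16.3)]
[0, 0, np.float64(-6.3), np.float64(-26.0), np.float64(35.3), np.float64(-16.3)]
[0, 0, np.float64(-6.3), np.float64(-29.7), np.float64(32.2), np.float64(-16.3)]
[0, 0, np.float64(-6.3), np.float64(-33.1), np.float64(28.7), np.float64(-16.3)]
[0, 0, np.float64(-6.3), np.float64(-36.0), np.float64(24.9), np.float64(-16.3)]
```

>>> {"name": "drive_tool", "arguments": {"targets": [0,0,-6.3,-17.7,40.1,-16.3,0.4,0,0,-6.3,-22,37.9,-16.3,0.4,0,0,-6.3,-26,35.3,-16.3,0.4,0,0,-6.3,-29.7,32.2,-16.3,0.4,0,0,-6.3,-33.1,28.7,-16.3,0.4,0,0,-6.3,-36,24.9,-16.3,0.4,0,0,0,0,0,0,0.4,0,0,0,0,0,0,0.4]}}

```text
clock: 7.28
position: [0.5598, -0.3005, 0.2486]
ee_rot: [-0.002, 0.834, 0.551, -0.001]
contact_force: [-0.1, 0.2, -0.5]
width: 0.0491
```

Run:
```python
from h import *
import pickle
s=get_state();print(psi(s),s['position'],s['contact_force'],s['width']);save('wrist','w5.png')
pickle.dump(s,open('w5.pkl','wb'))
```

```text
-23.125876586681787 [ 0.55975417 -0.30047143  0.24859956] [-0.07948165  0.22359132 -0.50361467] 0.04910200499699041
```

View pics/w5.png

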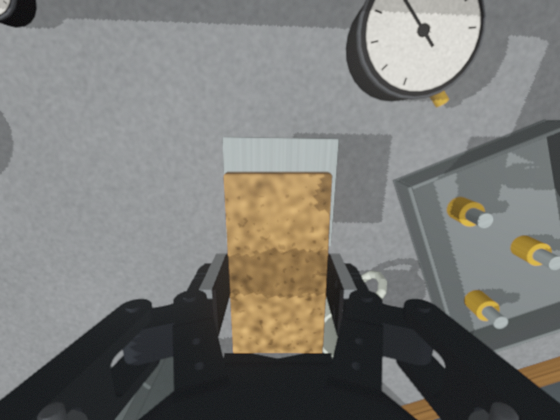

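Run:
```python
from h import *
import pickle
s=pickle.load(open('w5.pkl','rb'))
T=tool(s)
for z in (.065,.07,.074,.08):
    P=plane('wrist',[(223,137.5),(338,138.5)],z,s)
    print(z,((np.linalg.inv(T)[:3,:3]@(P-T[:3,3]).T).T*1000).round(1), np.linalg.norm(P[0]-P[1]))
im=cv2.imread('pics/w5.png');cv2.imwrite('pics/w5z.png',cv2.resize(im[125:205,210:350],None,fx=5,fy=5,interpolation=2))
```

```text
0.065 [[ 57.5 -60.  184. ]
 [ 56.6  63.8 183.4]] 0.1237362002067554
0.07 [[ 57.8 -59.1 179. ]
 [ 56.8  62.8 178.4]] 0.12184064949038945
0.074 [[ 58.  -58.3 175. ]
 [ 57.   62.  174.4]] 0.12032420891729675
0.08 [[ 58.2 -57.3 169. ]
 [ 57.3  60.8 168.4]] 0.11804954805765765
```

View pics/w5z.png

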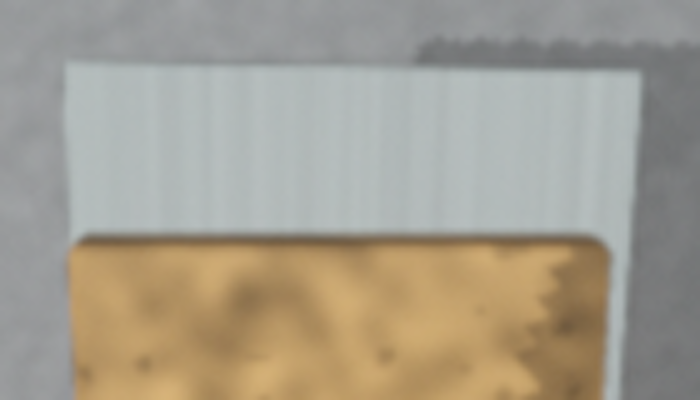

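>>> {"name": "drive_tool", "arguments": {"targets": [0,0,0,-1,1,20,0.4,0,0,0,-0.5,0.5,40,0.4,0,0,0,0,0,40,0.4,0,0,0,0,0,35,0.4,0,0,0,0,0,15,0.4,0,0,0,0,0,8,0.4,0,0,0,0,0,3,0.4,0,0,0,0,0,0,0.4]}}

```text
clock: 8.32
position: [0.562, -0.3035, 0.0911]
ee_rot: [0.001, 0.834, 0.551, 0.0]
contact_force: [0.3, -0.8, -0.9]
width: 0.0489
```

>>> {"name": "drive_tool", "arguments": {"targets": [0,0,0,0,0,1.5,0.4,0,0,0,0,0,1.5,0.4,0,0,0,0,0,1,0.4,0,0,0,0,0,0,0.4]}}

```text
clock: 8.82
position: [0.5613, -0.3032, 0.086]
ee_rot: [-0.0, 0.834, 0.551, 0.0]
contact_force: [-0.4, 0.3, -0.5]
width: 0.0491
```

>>> {"name": "drive_tool", "arguments": {"targets": [0,0,0,0,0,1,0.4,0,0,0,0,0,1,0.4,0,0,0,0,0,0,0.4]}}

```text
clock: 9.2
position: [0.5613, -0.3032, 0.0839]
ee_rot: [-0.0, 0.834, 0.551, -0.0]
contact_force: [0.5, 0.2, 0.2]
width: 0.0495
```

>>> {"name": "drive_tool", "arguments": {"targets": [0,0,0,0,0,1,0.4,0,0,0,0,0,1,0.4,0,0,0,0,0,1,0.4,0,0,0,0,0,0,0.4]}}

```text
clock: 9.7
position: [0.5613, -0.3032, 0.0809]
ee_rot: [-0.0, 0.834, 0.551, 0.0]
contact_force: [0.1, -0.2, -1.1]
width: 0.049
```

>>> {"name": "drive_tool", "arguments": {"targets": [0,0,0,0,0,1,0.4,0,0,0,0,0,1,0.4,0,0,0,0,0,0,0.4]}}

```text
clock: 10.07
position: [0.5613, -0.3032, 0.079]
ee_rot: [-0.0, 0.834, 0.551, 0.0]
contact_force: [-0.1, 0.1, -0.3]
width: 0.0488
```

>>> {"name": "drive_tool", "arguments": {"targets": [0,0,0,0,0,1,0.4,0,0,0,0,0,1,0.4,0,0,0,0,0,0,0.4]}}

```text
clock: 10.45
position: [0.5615, -0.3033, 0.0772]
ee_rot: [0.0, 0.834, 0.551, 0.0]
contact_force: [0.5, 1.1, 0.6]
width: 0.0491
```

>>> {"name": "drive_tool", "arguments": {"targets": [0,0,0,0,0,1,0.4,0,0,0,0,0,0,0.4]}}

```text
clock: 10.7
position: [0.5615, -0.3033, 0.0771]
ee_rot: [0.0, 0.834, 0.551, 0.0]
contact_force: [-1.9, 1.2, 5.7]
width: 0.0493
```

>>> {"name": "drive_tool", "arguments": {"targets": [0,0,0,0,0,1,0.4,0,0,0,0,0,0,0.4]}}

```text
clock: 10.95
position: [0.5615, -0.3033, 0.0771]
ee_rot: [0.0, 0.834, 0.551, 0.0]
contact_force: [-2.3, 1.8, 10.2]
width: 0.049
```

>>> {"name": "drive_tool", "arguments": {"targets": [0,0,0,0,0,-1.5,0.4,0,0,0,0,0,0,0.55,0,0,0,0,0,0,0.65,0,0,0,0,0,0,0.75,0,0,0,0,0,0,0.75]}}

```text
clock: 11.58
position: [0.5613, -0.3031, 0.0761]
ee_rot: [-0.0, 0.834, 0.551, -0.0]
contact_force: [-0.3, 0.1, 0.1]
width: 0.064
```

>>> {"name": "drive_tool", "arguments": {"targets": [0,0,0,0,0,-5,0.75,0,0,0,0,0,-30,0.75,0,0,0,0,0,-60,0.75,0,0,0,0,0,-60,0.75,0,0,0,0,0,-40,0.6,0,0,0,0,0,0,0.6,0,0,0,0,0,0,0.6]}}

```text
clock: 12.45
position: [0.5609, -0.3029, 0.2709]
ee_rot: [-0.001, 0.834, 0.551, -0.0]
contact_force: [0.5, 0.5, -0.9]
width: 0.0512
```

Run:
```python
from h import *
import pickle
s=get_state();print(psi(s),s['position'],s['contact_force'],s['width']);im=save('wrist','w6.png')
pickle.dump(s,open('w6.pkl','wb'));T=tool(s);Ti=np.linalg.inv(T)[:3,:3]
m=cv2.inRange(cv2.cvtColor(im,cv2.COLOR_RGB2HSV),(5,90,50),(22,255,255))
k,l,ss,cc=cv2.connectedComponentsWithStats(m)
for i in range(1,k):
    if ss[i,4]>1000:
        cn=cv2.findContours((l==i).astype('uint8'),0,2)[0][0]
        print(ss[i],cv2.minAreaRect(plane('wrist',cn.reshape(-1,2),.086,s)[:,:2].astype('float32')*1000))
```

```text
-23.06924541865232 [ 0.56091071 -0.30291393  0.27091912] [ 0.53445817  0.49057263 -0.90954523] 0.05120262773185124
[ 256  145   45   85 3628] ((560.7003173828125, -301.6815490722656), (97.21533966064453, 48.379539489746094), 67.07392120361328)
[ 505  340   55   42 1386] ((791.21923828125, -670.3369140625), (73.18053436279297, 58.77073669433594), 0.10620257258415222)
```

View pics/w6.png

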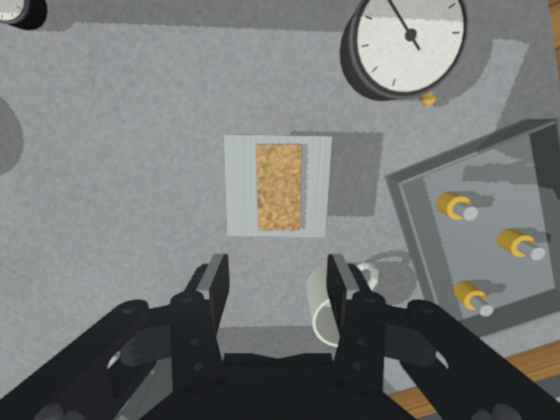

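Run:
```python
from h import *
plan([0.566,0.2235,0.30],-85,n=10)
```

```text
psi -23.07 pos [ 0.5606 -0.3027  0.2701] d [  5.4 526.2  29.9] da -61.93 N 10 tilt [-0.0024  0.0017 -1.    ]
[0, 0, np.float64(6.2), np.float64(48.6), np.float64(-20.1), np.float64(-3.0)]
[0, 0, np.float64(6.2), np.float64(46.2), np.float64(-25.3), np.float64(-3.0)]
[0, 0, np.float64(6.2), np.float64(43.2), np.float64(-30.1), np.float64(-3.0)]
[0, 0, np.float64(6.2), np.float64(39.7), np.float64(-34.6), np.float64(-3.0)]
[0, 0, np.float64(6.2), np.float64(35.7), np.float64(-38.6), np.float64(-3.0)]
[0, 0, np.float64(6.2), np.float64(31.3), np.float64(-42.3), np.float64(-3.0)]
[0, 0, np.float64(6.2), np.float64(26.6), np.float64(-45.4), np.float64(-3.0)]
[0, 0, np.float64(6.2), np.float64(21.5), np.float64(-48.0), np.float64(-3.0)]
[0, 0, np.float64(6.2), np.float64(16.2), np.float64(-50.1), np.float64(-3.0)]
[0, 0, np.float64(6.2), np.float64(10.7), np.float64(-51.5), np.float64(-3.0)]
```

>>> {"name": "drive_tool", "arguments": {"targets": [0,0,6.2,48.6,-20,-3,0.6,0,0,6.2,46,-25,-3,0.6,0,0,6.2,43,-30,-3,0.6,0,0,6.2,40,-35,-3,0.6,0,0,6.2,36,-39,-3,0.6,0,0,6.2,31,-42,-3,0.6,0,0,6.2,26.6,-45.4,-3,0.6,0,0,6.2,21.5,-48,-3,0.6,0,0,6.2,16,-50,-3,0.6,0,0,6.2,10.7,-51.5,-3,0.6,0,0,0,0,0,0,0.6,0,0,0,0,0,0,0.6]}}

```text
clock: 14.0
position: [0.5661, 0.2224, 0.2999]
ee_rot: [0.001, 0.999, 0.044, -0.002]
contact_force: [-0.1, -0.2, 0.6]
width: 0.0514
```

Run:
```python
from h import *
import pickle
s=get_state();print(psi(s),s['position'],s['contact_force'],s['width']);im=save('wrist','w7.png')
pickle.dump(s,open('w7.pkl','wb'))
cv2.imwrite('pics/w7z.png',cv2.resize(cv2.cvtColor(im,cv2.COLOR_RGB2BGR)[100:260,180:380],None,fx=4,fy=4,interpolation=2)[:600])
```

```text
-85.0064950418421 [0.56611672 0.22237436 0.29986665] [-0.06469782 -0.18646543  0.56490991] 0.05139895287463392
```

View pics/w7z.png

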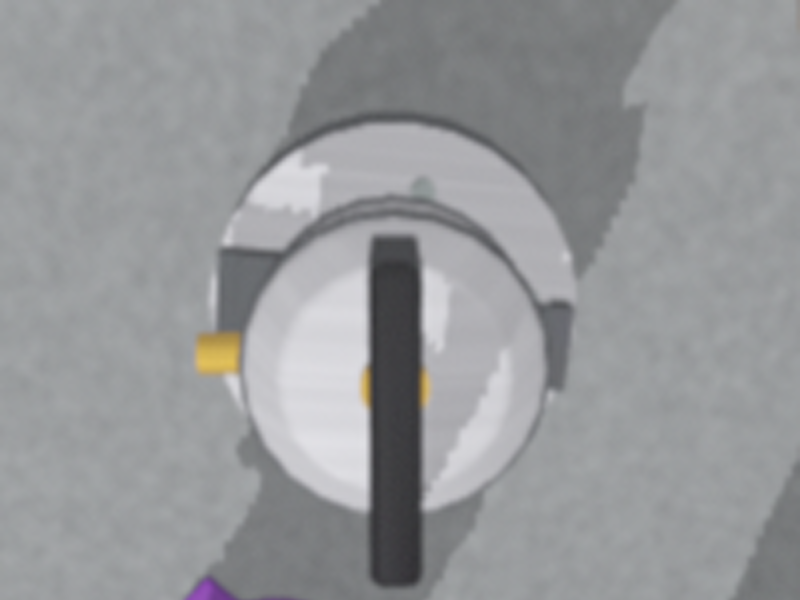

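Run:
```python
from h import *
import pickle
s=pickle.load(open('w7.pkl','rb'));T=tool(s);Ti=np.linalg.inv(T)
Z=lambda *p:np.array([((x+.5)/4-.5+180,(y+.5)/4-.5+100) for x,y in p])
h=plane('wrist',Z((222,250),(280,251),(573,303),(562,388),(545,302)),.0645,s);print(h.round(4))
for i,j in ((0,1),(2,3),(4,2)):
    d=h[j]-h[i];print(np.degrees(np.arctan2(d[1],d[0])),np.hypot(d[0],d[1]))
b=plane('wrist',Z((372,262),(419,262),(372,580),(421,580)),.195,s)
print((Ti[:3,:3]@(b-T[:3,3]).T).T.round(4)*1000, b.mean(0))
```

```text
[[0.5843 0.2777 0.0645]
 [0.5856 0.2593 0.0645]
 [0.5772 0.164  0.0645]
 [0.5488 0.1639 0.0645]
 [0.5767 0.173  0.0645]]
-85.99441247433606 0.01848331373793273
-179.7380614168394 0.028394847566635007
-87.03779961824631 0.009069239590691367
[[ 38.2  -3.9 104.7]
 [ 38.2   5.9 104.8]
 [-33.9  -4.3 105. ]
 [-33.9   6.9 105. ]] [0.56800574 0.22123758 0.195     ]
```

>>> {"name": "drive_tool", "arguments": {"targets": [0,0,0,1,0.3,30,0.6,0,0,0,0,0,40,0.6,0,0,0,0,0,35,0.6,0,0,0,0,0,18,0.6,0,0,0,0,0,7,0.5,0,0,0,0,0,0,0.4,0,0,0,0,0,0,0.35]}}

```text
clock: 14.92
position: [0.5686, 0.2224, 0.1728]
ee_rot: [-0.0, 0.999, 0.043, 0.001]
contact_force: [-0.4, -0.0, 0.5]
width: 0.03
```

Run:
```python
from h import *
s=get_state();print(psi(s),s['position'],s['contact_force'],s['width']);save('wrist','w8.png')
```

```text
-85.10123807046797 [0.56855668 0.22235898 0.17275571] [-0.42481114 -0.04690463  0.54140217] 0.02996799238571399
```

View pics/w8.png

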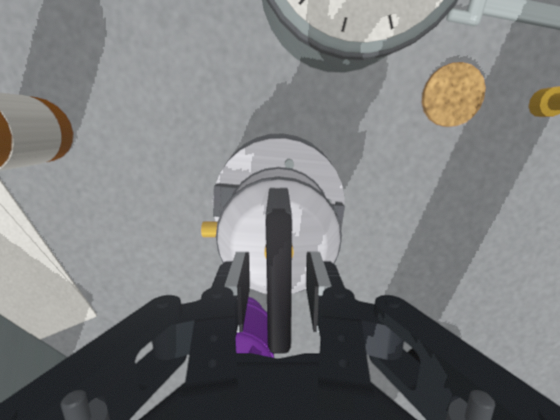

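>>> {"name": "drive_tool", "arguments": {"targets": [0,0,0,-0.5,0,3,0.3,0,0,0,0,0,0,0.25,0,0,0,0,0,0,0.2], "grip_force": 30}}

```text
clock: 15.35
position: [0.5673, 0.2227, 0.1687]
ee_rot: [-0.0, 0.999, 0.043, 0.0]
contact_force: [-0.3, 0.1, 0.6]
width: 0.0173
```

>>> {"name": "drive_tool", "arguments": {"targets": [0,0,0,0,0,0,0.1,0,0,0,0,0,0,0.0,0,0,0,0,0,0,0.0], "grip_force": 60}}

```text
clock: 15.72
position: [0.5674, 0.2222, 0.1687]
ee_rot: [0.0, 0.999, 0.043, 0.0]
contact_force: [0.2, -3.1, 1.6]
width: 0.0109
```

Run:
```python
from h import *
s=get_state();print(psi(s),s['position'],s['contact_force'],s['moment'],s['width'])
```

```text
-85.0687528447942 [0.56737662 0.22218584 0.16874482] [ 0.22849471 -3.05116168  1.61857751] [-0.35035698  0.06211073  0.11610299] 0.010914476902001351
```

>>> {"name": "drive_tool", "arguments": {"targets": [0,0,-2,0,0,0,0,0,0,-3,0,0,0,0,0,0,-3,0,0,0,0,0,0,0,0,0,0,0]}}

```text
clock: 16.23
position: [0.5675, 0.2234, 0.1686]
ee_rot: [-0.001, 0.994, 0.113, 0.0]
contact_force: [1.1, 0.5, 0.4]
width: 0.011
```

Run:
```python
from h import *
s=get_state();print(psi(s),s['position'],s['contact_force'],s['moment'],s['width'])
```

```text
-77.05430740741785 [0.56745741 0.22342649 0.16864889] [1.08227103 0.48385138 0.39899055] [ 0.16893802 -0.03197024  0.064144  ] 0.011038965065220651
```

Free and light. Continue.

>>> {"name": "drive_tool", "arguments": {"targets": [0,0,-4,0,0,0,0,0,0,-4,0,0,0,0,0,0,-4,0,0,0,0,0,0,-4,0,0,0,0,0,0,0,0,0,0,0]}}

```text
clock: 16.85
position: [0.5672, 0.2229, 0.1686]
ee_rot: [-0.0, 0.968, 0.249, 0.0]
contact_force: [-0.8, 0.8, 1.6]
width: 0.0107
```

Run:
```python
from h import *
s=get_state();print(psi(s),s['position'],s['contact_force'],s['moment'],s['width'])
```

```text
-61.11787099447947 [0.56717845 0.22292928 0.16864955] [-0.79993713  0.76306203  1.59583915] [0.11362172 0.01402626 0.0558165 ] 0.010699432970404113
```

>>> {"name": "drive_tool", "arguments": {"targets": [0,0,-4,0,0,0,0,0,0,-4,0,0,0,0,0,0,-4,0,0,0,0,0,0,-4,0,0,0,0,0,0,-4,0,0,0,0,0,0,0,0,0,0,0]}}

```text
clock: 17.6
position: [0.5672, 0.2228, 0.1686]
ee_rot: [-0.0, 0.911, 0.413, 0.0]
contact_force: [0.3, 0.5, 1.1]
width: 0.0115
```

Run:
```python
from h import *
s=get_state();print(psi(s),s['position'],s['contact_force'],s['moment'],s['width']);save('wrist','w9.png')
```

```text
-41.165165544536315 [0.5672344  0.22275715 0.16862725] [0.32397816 0.45921984 1.09568755] [0.14841712 0.04894032 0.06020937] 0.011459666086337802
```

View pics/w9.png

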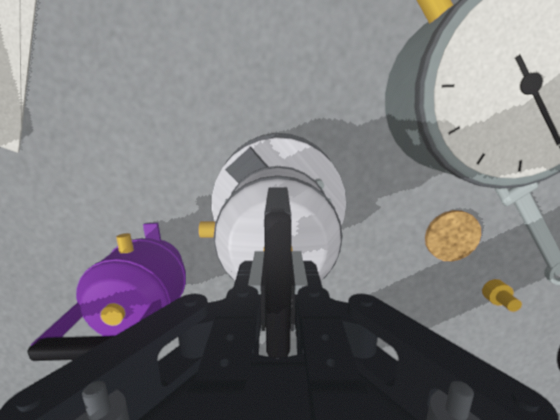

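>>> {"name": "drive_tool", "arguments": {"targets": [0,0,-1,0,0,0,0,0,0,0,0,0,-2,0,0,0,0,0,0,-3,0,0,0,0,0,0,-3,0,0,0,0,0,0,0,0]}}

```text
clock: 18.27
position: [0.5674, 0.2226, 0.1767]
ee_rot: [0.0, 0.907, 0.422, 0.0]
contact_force: [0.3, 1.0, -4.6]
width: 0.011
```

Run:
```python
from h import *
s=get_state();print(psi(s),s['position'],s['contact_force'],s['moment'],s['width'])
```

```text
-40.07513425681232 [0.56739966 0.22258296 0.1767145 ] [ 0.26997746  0.9840704  -4.59552813] [0.00285189 0.01588694 0.02031542] 0.010991894960347321
```

>>> {"name": "drive_tool", "arguments": {"targets": [0,0,0,0,0,-15,0,0,0,0,0,0,-30,0,0,0,0,0,0,-40,0,0,0,0,0,0,-35,0,0,0,0,0,0,-20,0,0,0,0,0,0,0,0]}}

```text
clock: 19.02
position: [0.5683, 0.2228, 0.3196]
ee_rot: [0.0, 0.907, 0.422, 0.003]
contact_force: [0.4, 0.3, -5.5]
width: 0.011
```

Run:
```python
from h import *
s=get_state();print(s['contact_force'],s['width'])
plan([0.5607,-0.302,0.32],-113,n=14)
save('scene','s9.png')
```

```text
[ 0.37043288  0.25871022 -5.51288426] 0.01101543871211735
psi -40.07 pos [0.5683 0.2228 0.3196] d [-7.600e+00 -5.248e+02  4.000e-01] da -72.93 N 14 tilt [ 0.0056  0.0016 -1.    ]
[0, 0, np.float64(5.2), np.float64(-29.0), np.float64(23.7), np.float64(-0.0)]
[0, 0, np.float64(5.2), np.float64(-26.8), np.float64(26.3), np.float64(-0.0)]
[0, 0, np.float64(5.2), np.float64(-24.3), np.float64(28.6), np.float64(-0.0)]
[0, 0, np.float64(5.2), np.float64(-21.6), np.float64(30.7), np.float64(-0.0)]
[0, 0, np.float64(5.2), np.float64(-18.7), np.float64(32.5), np.float64(-0.0)]
[0, 0, np.float64(5.2), np.float64(-15.7), np.float64(34.1), np.float64(-0.0)]
[0, 0, np.float64(5.2), np.float64(-12.5), np.float64(35.3), np.float64(-0.0)]
[0, 0, np.float64(5.2), np.float64(-9.3), np.float64(36.3), np.float64(-0.0)]
[0, 0, np.float64(5.2), np.float64(-5.9), np.float64(37.0), np.float64(-0.0)]
[0, 0, np.float64(5.2), np.float64(-2.5), np.float64(37.4), np.float64(-0.0)]
[0, 0, np.float64(5.2), np.float64(0.9), np.float64(37.5), np.float64(-0.0)]
[0, 0, np.float64(5.2), np.float64(4.3), np.float64(37.2), np.float64(-0.0)]
[0, 0, np.float64(5.2), np.float64(7.6), np.float64(36.7), np.float64(-0.0)]
[0, 0, np.float64(5.2), np.float64(10.9), np.float64(35.9), np.float64(-0.0)]
```

View pics/s9.png

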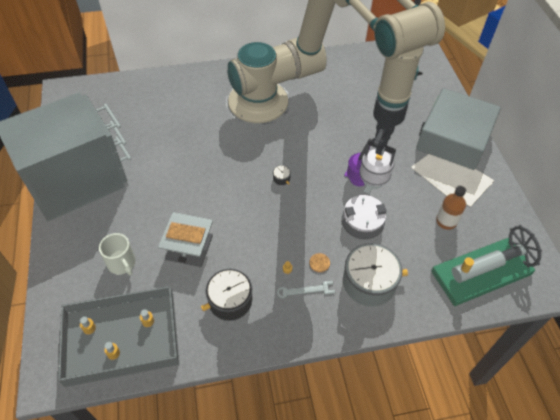

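>>> {"name": "drive_tool", "arguments": {"targets": [0,0,2,-14,12,0,0,0,0,5.2,-29,26,0,0,0,0,5.2,-26,28,0,0,0,0,5.2,-23,30,0,0,0,0,5.2,-20,32,0,0,0,0,5.2,-17,33,0,0,0,0,5.2,-14,35,0,0,0,0,5.2,-11,36,0,0,0,0,5.2,-8,37,0,0,0,0,5.2,-5,37,0,0,0,0,5.2,-1,37,0,0,0,0,5.2,2,37,0,0]}}

```text
clock: 20.58
position: [0.5635, -0.2124, 0.3151]
ee_rot: [-0.0, 0.997, -0.083, -0.002]
contact_force: [-0.9, -0.4, -5.7]
width: 0.0106
```

Run:
```python
from h import *
plan([0.5607,-0.302,0.32],-113,n=5)
```

```text
psi -99.56 pos [ 0.5635 -0.2124  0.3151] d [ -2.8 -89.6   4.9] da -13.44 N 5 tilt [-3.1e-03  6.0e-04 -1.0e+00]
[0, 0, np.float64(2.7), np.float64(2.4), np.float64(17.8), np.float64(-1.0)]
[0, 0, np.float64(2.7), np.float64(3.3), np.float64(17.6), np.float64(-1.0)]
[0, 0, np.float64(2.7), np.float64(4.1), np.float64(17.5), np.float64(-1.0)]
[0, 0, np.float64(2.7), np.float64(4.9), np.float64(17.2), np.float64(-1.0)]
[0, 0, np.float64(2.7), np.float64(5.7), np.float64(17.0), np.float64(-1.0)]
```

>>> {"name": "drive_tool", "arguments": {"targets": [0,0,2.5,2,25,0,0,0,0,2.5,3,20,0,0,0,0,2.5,4,14,0,0,0,0,2.5,5,8,0,0,0,0,0,0,0,0,0,0,0,0,0,0,0,0,0]}}

```text
schema error: expected a multiple of 7 numbers
```

Run:
```python
from h import *
import pickle
s=get_state();print(psi(s),s['position'],s['contact_force'],s['moment'],s['width']);save('wrist','w10.png')
pickle.dump(s,open('w10.pkl','wb'))
plan([0.5607,-0.302,0.32],-113,n=1)
```

```text
-99.55948318970364 [ 0.56345815 -0.21240628  0.31508629] [-0.85140133 -0.38744286 -5.659092  ] [ 0.00636854 -0.06232472 -0.00182329] 0.010647968857179241
psi -99.89 pos [ 0.5634 -0.2187  0.3146] d [ -2.7 -83.3   5.4] da -13.11 N 1 tilt [-0.0038 -0.0072 -1.    ]
[0, 0, np.float64(13.1), np.float64(11.7), np.float64(82.5), np.float64(-5.4)]
```

View pics/w10.png

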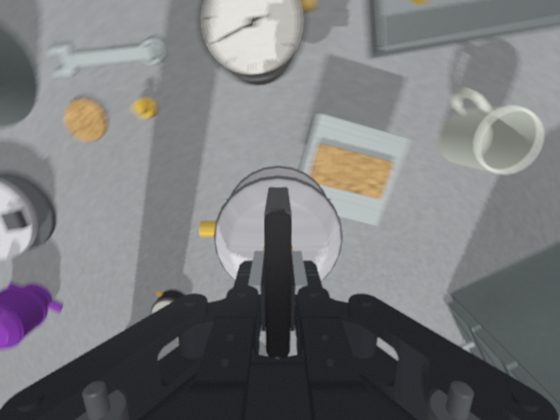

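Run:
```python
from h import *
import pickle
for f,bx in (('w10',(300,140,410,200)),('w6',(250,140,310,235))):
    s=pickle.load(open(f+'.pkl','rb'));im=cv2.imread(f'pics/{f}.png')
    x0,y0,x1,y1=bx
    m=cv2.inRange(cv2.cvtColor(im,cv2.COLOR_BGR2HSV),(5,80,50),(25,255,255));mm=np.zeros_like(m);mm[y0:y1,x0:x1]=m[y0:y1,x0:x1]
    cn=np.vstack(cv2.findContours(mm,0,2)[0])
    for z in(.08,.086): print(f,z,cv2.minAreaRect(plane('wrist',cn.reshape(-1,2),z,s)[:,:2].astype('float32')*1000))
s=pickle.load(open('w6.pkl','rb'))
print(plane('wrist',[(224.5,136),(332,136.5),(326,237.5),(227,236)],.078,s), plane('wrist',[(224.5,136),(332,136.5),(326,237.5),(227,236)],.078,s).mean(0))
s=pickle.load(open('w10.pkl','rb'))
P=plane('wrist',[(316,115),(410,134),(378,223)],.078,s);print(P,(P[0]+P[2])/2, np.linalg.norm(P[0]-P[1]),np.linalg.norm(P[1]-P[2]))
P=plane('top',[tuple(x) for x in proj('top',[[.5607,-.3017,.086]])],.086);print(proj('top',[[.5607,-.3017,.086]]),proj('scene',[[.5607,-.3017,.086]]))
for n,f in(('scene','s9'),('scene','s9')):
    im=cv2.imread('pics/s9.png');m=cv2.inRange(cv2.cvtColor(im,cv2.COLOR_BGR2HSV),(5,80,50),(25,255,255))[215:250,160:210]
    cn=np.vstack(cv2.findContours(m,0,2)[0]).reshape(-1,2)+[160,215];print(cv2.minAreaRect(plane('scene',cn,.086)[:,:2].astype('float32')*1000));break
```

```text
w10 0.08 ((558.9263916015625, -306.6775817871094), (96.3897476196289, 49.33978271484375), 66.59920501708984)
w10 0.086 ((560.1477661132812, -305.3797607421875), (94.85778045654297, 48.55561065673828), 66.59915924072266)
w6 0.08 ((561.559326171875, -304.3034362792969), (98.99142456054688, 49.82904052734375), 66.99639892578125)
w6 0.086 ((562.0713500976562, -303.0760498046875), (97.21099090576172, 48.93282699584961), 66.99638366699219)
[[ 0.53006321 -0.22670584  0.078     ]
 [ 0.63912568 -0.27367785  0.078     ]
 [ 0.59139017 -0.38357813  0.078     ]
 [ 0.48083293 -0.33446495  0.078     ]] [ 0.56035299 -0.30460669  0.078     ]
[[ 0.63469138 -0.27273046  0.078     ]
 [ 0.59300597 -0.38564378  0.078     ]
 [ 0.48168004 -0.33828074  0.078     ]] [ 0.55818571 -0.3055056   0.078     ] 0.12036234010773085 0.12098231999401989
[[371.75660336 212.24216118]] [[185.15203128 231.00854178]]
((565.491943359375, -302.1268615722656), (97.98941040039062, 50.29307174682617), 66.78677368164062)
```

>>> {"name": "drive_tool", "arguments": {"targets": [0,0,2.5,2,25,0,0,0,0,2.5,3,20,0,0,0,0,2.5,4,14,0,0,0,0,2.5,5,8,0,0,0,0,0,0,0,0,0,0,0,0,0,0,0,0]}}

```text
clock: 21.38
position: [0.5649, -0.2783, 0.3166]
ee_rot: [-0.0, 0.986, -0.167, -0.0]
contact_force: [0.7, 0.2, -4.9]
width: 0.0112
```

Run:
```python
from h import *
import pickle
s=get_state();print(psi(s),s['position'],s['contact_force'],s['moment'],s['width']);save('wrist','w11.png')
pickle.dump(s,open('w11.pkl','wb'))
plan([0.5607,-0.302,0.32],-113,n=1)
```

```text
-109.22057524823911 [ 0.56486481 -0.27830757  0.3165547 ] [ 0.68427395  0.18991508 -4.91788109] [ 0.00730436  0.02084233 -0.03638398] 0.011194505043682104
psi -109.21 pos [ 0.5649 -0.2783  0.3166] d [ -4.2 -23.7   3.4] da -3.79 N 1 tilt [-0.e+00  7.e-04 -1.e+00]
[0, 0, np.float64(3.8), np.float64(3.9), np.float64(23.8), np.float64(-3.4)]
```

View pics/w11.png

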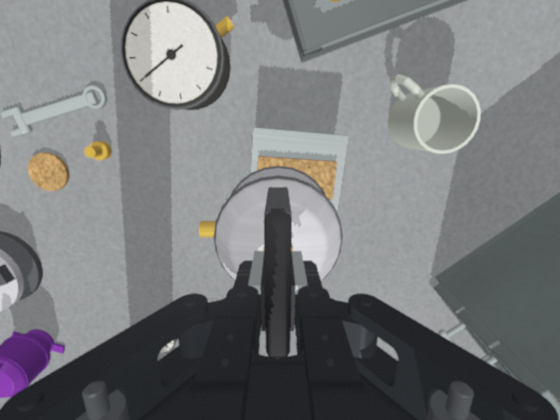

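Run:
```python
from h import *
import pickle
s=pickle.load(open('w11.pkl','rb'));im=cv2.imread('pics/w11.png')
cv2.imwrite('pics/w11z.png',cv2.resize(im[175:365,200:355],None,fx=3,fy=3,interpolation=2))
T=tool(s);Ti=np.linalg.inv(T)
def tl(uv,zt):
    P=plane('wrist',uv,T[2,3]-zt,s);return ((Ti[:3,:3]@(P-T[:3,3]).T).T*1000).round(1)
print(tl([(278,213),(278,356)],-.0263),tl([(278,188)],-.0123))
# body circle: top of cylinder?
print(plane('top',proj('top',[[.5613,-.303,.086]]),.086))
```

```text
[[ 37.    0.9 -26.3]
 [-35.8   0.9 -26.3]] [[ 44.5   0.9 -12.3]]
[[ 0.5613 -0.303   0.086 ]]
```

View pics/w11z.png

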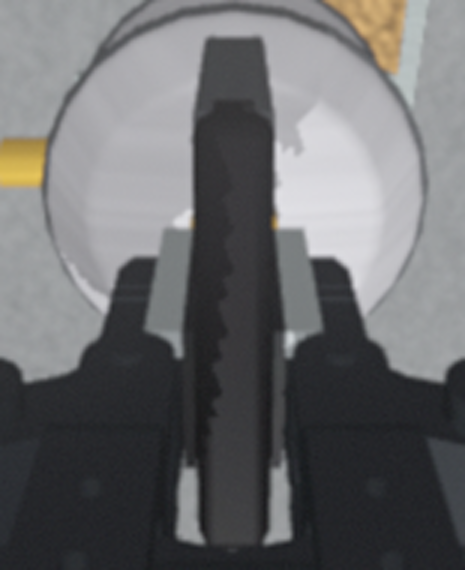

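Run:
```python
from h import *
plan([0.5613,-0.303,0.29],-113,n=2)
```

```text
psi -109.21 pos [ 0.5649 -0.2783  0.3166] d [ -3.6 -24.7 -26.6] da -3.79 N 2 tilt [-0.e+00  7.e-04 -1.e+00]
[0, 0, np.float64(1.9), np.float64(2.4), np.float64(12.3), np.float64(13.3)]
[0, 0, np.float64(1.9), np.float64(2.8), np.float64(12.2), np.float64(13.3)]
```

>>> {"name": "drive_tool", "arguments": {"targets": [0,0,1.9,2.4,12.3,8,0,0,0,1.9,2.8,12.2,18,0,0,0,0,0,0,25,0,0,0,0,0,0,20,0,0,0,0,0,0,10,0,0,0,0,0,0,0,0,0,0,0,0,0,0,0,0,0,0,0,0,0,0]}}

```text
clock: 22.42
position: [0.5617, -0.3043, 0.2366]
ee_rot: [0.0, 0.98, -0.2, 0.001]
contact_force: [1.2, 0.6, -6.1]
width: 0.0108
```

Run:
```python
from h import *
s=get_state();print(s['contact_force'],s['moment'])
plan([0.5613,-0.303,0.212],-113,n=1)
save('scene','s12.png')
im=cv2.imread('pics/s12.png');cv2.imwrite('pics/s12z.png',cv2.resize(im[130:290,100:280],None,fx=4,fy=4,interpolation=2)[:600])
```

```text
[ 1.17530084  0.57263959 -6.1137345 ] [-0.00282118 -0.01242216 -0.06009289]
psi -113.07 pos [ 0.5617 -0.3043  0.2366] d [ -0.4   1.3 -24.6] da 0.07 N 1 tilt [ 0.0017 -0.0011 -1.    ]
[0, 0, np.float64(-0.1), np.float64(-0.8), np.float64(-1.0), np.float64(24.6)]
```

View pics/s12z.png

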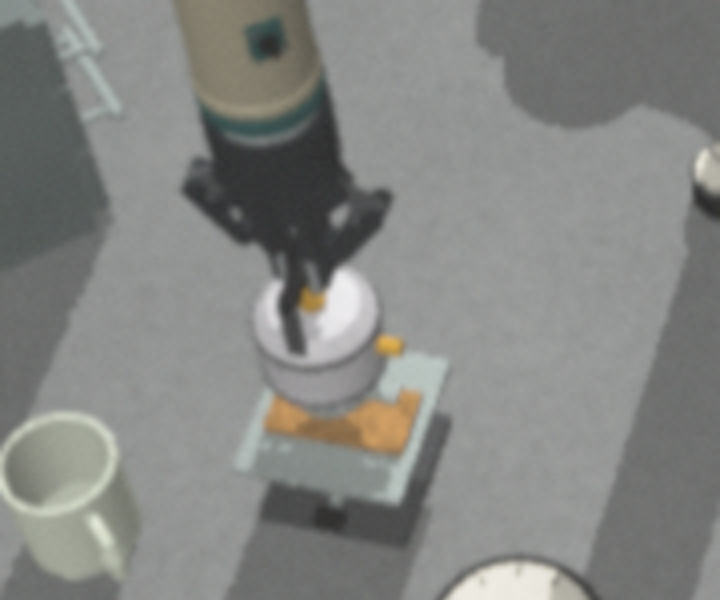

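>>> {"name": "drive_tool", "arguments": {"targets": [0,0,0,-0.5,-1,10,0,0,0,0,0,0,8,0,0,0,0,0,0,5,0,0,0,0,0,0,1,0,0,0,0,0,0,0,0,0,0,0,0,0,0,0]}}

```text
clock: 23.22
position: [0.5613, -0.3029, 0.2119]
ee_rot: [0.0, 0.98, -0.2, 0.0]
contact_force: [-0.4, -0.2, -4.8]
width: 0.0109
```

>>> {"name": "drive_tool", "arguments": {"targets": [0,0,0,0,0,1,0,0,0,0,0,0,1,0,0,0,0,0,0,1,0,0,0,0,0,0,0,0]}}

```text
clock: 23.72
position: [0.561, -0.3027, 0.2084]
ee_rot: [-0.0, 0.98, -0.2, -0.0]
contact_force: [0.3, 0.5, -5.2]
width: 0.0108
```

>>> {"name": "drive_tool", "arguments": {"targets": [0,0,0,0,0,1,0,0,0,0,0,0,0,0,0,0,0,0,0,0,0]}}

```text
clock: 24.1
position: [0.5612, -0.3028, 0.2076]
ee_rot: [-0.0, 0.98, -0.2, 0.0]
contact_force: [-0.1, -0.1, -4.8]
width: 0.011
```

>>> {"name": "drive_tool", "arguments": {"targets": [0,0,0,0,0,1,0,0,0,0,0,0,0,0,0,0,0,0,0,0,0]}}

```text
clock: 24.48
position: [0.5611, -0.3028, 0.2066]
ee_rot: [-0.0, 0.98, -0.2, 0.0]
contact_force: [-0.8, -0.3, -5.0]
width: 0.0109
```

>>> {"name": "drive_tool", "arguments": {"targets": [0,0,0,0,0,1,0,0,0,0,0,0,0,0,0,0,0,0,0,0,0]}}

```text
clock: 24.85
position: [0.5611, -0.3028, 0.2056]
ee_rot: [-0.0, 0.98, -0.2, 0.0]
contact_force: [0.4, 0.9, -5.3]
width: 0.0108
```

>>> {"name": "drive_tool", "arguments": {"targets": [0,0,0,0,0,0.7,0,0,0,0,0,0,0,0,0,0,0,0,0,0,0]}}

```text
clock: 25.22
position: [0.5612, -0.303, 0.2053]
ee_rot: [0.0, 0.98, -0.2, 0.0]
contact_force: [-0.5, 0.3, -3.2]
width: 0.0109
```

>>> {"name": "drive_tool", "arguments": {"targets": [0,0,0,0,0,0.7,0,0,0,0,0,0,0,0,0,0,0,0,0,0,0]}}

```text
clock: 25.6
position: [0.5613, -0.3031, 0.2053]
ee_rot: [0.0, 0.98, -0.2, 0.001]
contact_force: [-1.6, -0.6, 4.4]
width: 0.0107
```

>>> {"name": "drive_tool", "arguments": {"targets": [0,0,0,0,0,0.4,0,0,0,0,0,0,0,0,0,0,0,0,0,0,0]}}

```text
clock: 25.98
position: [0.5614, -0.3032, 0.2052]
ee_rot: [0.001, 0.98, -0.2, 0.001]
contact_force: [-2.5, -0.1, 6.8]
width: 0.0111
```

>>> {"name": "drive_tool", "arguments": {"targets": [0,0,0,0,0,-0.7,0,0,0,0,0,0,0,0.1,0,0,0,0,0,0,0.2,0,0,0,0,0,0,0.3,0,0,0,0,0,0,0.4,0,0,0,0,0,0,0.45,0,0,0,0,0,0,0.45]}}

```text
clock: 26.85
position: [0.5612, -0.3028, 0.2044]
ee_rot: [-0.0, 0.98, -0.2, -0.0]
contact_force: [0.6, 0.0, -0.1]
width: 0.0384
```

Run:
```python
from h import *
s=get_state();print(s['position'],s['contact_force'],s['width']);save('wrist','w13.png')
```

```text
[ 0.56115946 -0.3027616   0.20437031] [ 0.5867303   0.02486047 -0.14519381] 0.0383870523626348
```

View pics/w13.png

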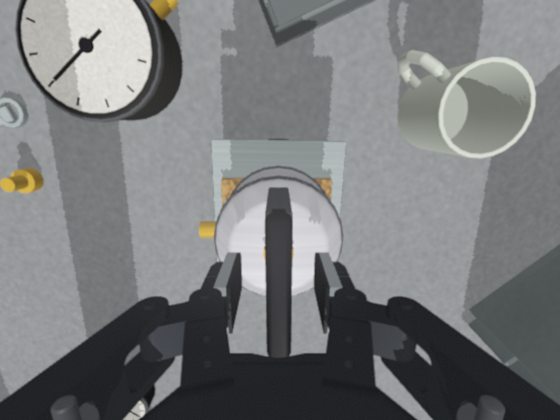

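Released, with the bar centred between the open fingers (cols 265–292 between 240 and 318). I'll retreat straight up and check.

>>> {"name": "drive_tool", "arguments": {"targets": [0,0,0,0,0,-8,0.45,0,0,0,0,0,-20,0.45,0,0,0,0,0,-45,0.45,0,0,0,0,0,-45,0.45,0,0,0,0,0,-20,0.45,0,0,0,-60,0,0,0.45,0,0,0,-60,0,0,0.45,0,0,0,-40,0,0,0.45,0,0,0,0,0,0,0.45,0,0,0,0,0,0,0.45]}}

```text
clock: 28.15
position: [0.4145, -0.2405, 0.3433]
ee_rot: [0.0, 0.98, -0.2, 0.001]
contact_force: [0.0, 0.4, 0.5]
width: 0.0382
```

Run:
```python
from h import *
import pickle
s=get_state();print(psi(s),s['position'],s['contact_force']);pickle.dump(s,open('w14.pkl','wb'))
w=save('wrist','w14.png');sc=save('scene','s14.png');t=save('top','t14.png')
f=lambda im,x,y:cv2.resize(im[y:y+130,x:x+130],(390,390),interpolation=2)
cv2.imwrite('pics/c14.png',cv2.cvtColor(np.hstack([f(sc,120,170),f(t,310,150)]),cv2.COLOR_RGB2BGR))
```

```text
-113.07769276427095 [ 0.4145047  -0.24053113  0.3433072 ] [0.01067827 0.41214573 0.50192196]
```

View pics/w14.png

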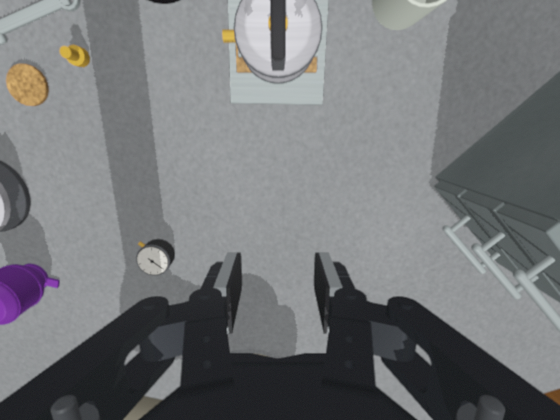

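View pics/c14.png

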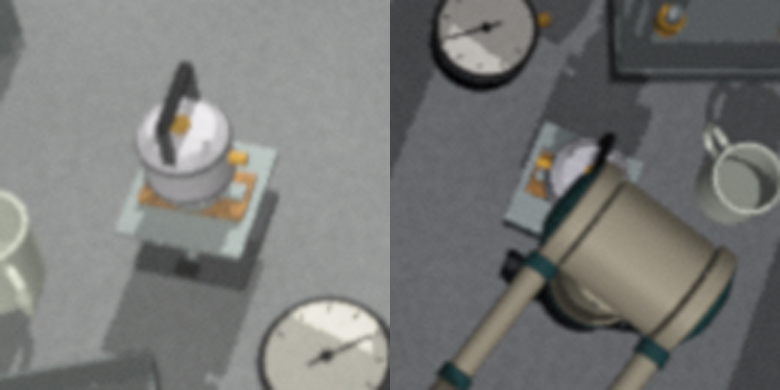

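View pics/s14.png

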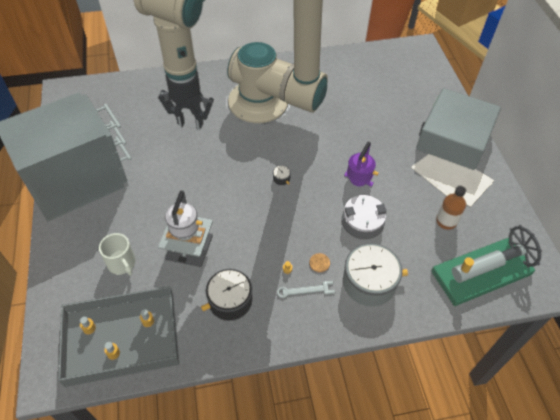

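Run:
```python
from h import *
import pickle
s=pickle.load(open('w14.pkl','rb'))
m=tri('scene',(181,217),'scene',(181,217)) if 0 else None
print(plane('scene',[(182.5,214)],.086+.138,None))
import rig; print(get_state()['clock'],rig.sign_off())
```

```text
[[ 0.60024653 -0.29443817  0.224     ]]
the job is handed in; nothing more can be done
28.3 None
```

Run:
```python
from h import *
im=cv2.imread('pics/s14.png')
# bar ends read in c14.png (3x crop from 120,170)
L=lambda x,y:((x+.5)/3-.5+120,(y+.5)/3-.5+170)
print(proj('scene',[[.5613,-.303,.231]]), plane('scene',[L(185,68),L(168,158)],.231), plane('scene',[L(185,68),L(168,158)],.231).mean(0))
```

```text
the job is handed in; nothing more can be done
```

The pad is lying flat on the rest plate and the oil pot stands upright on it. I handed the job in at 28.3 s of the 67 s allowed, with the gripper clear of everything.

**Pad:** I gripped it across its 50 mm side and lowered it until I felt the plate, about 77–78 mm up. The highest force I read was about 10 N. I released it there; the wrist picture afterwards showed it centred to about 2 mm and aligned with the plate.

**Pot:**
- **Unlocking and lifting:** I took it by the handle and turned it about 45° anticlockwise. The readings between steps stayed under 2 N, and it lifted freely at about 5 N.
- **Setting down:** I lowered it in steps of 1 mm or less onto the pad, at most about 12 N on the pad. I then backed off slightly and opened the fingers.

**Last checks:**
- **Position:** The final wrist picture shows the handle over the middle of the pad across the bar (column 278 against 277). At release the tool stood within about 1 mm of where I had let go of the pad.
- **Other things:** In the final scene picture I saw nothing else moved.
- **A check that disagreed:** A quick handle position from the scene camera gave (0.600, -0.294) against the expected (0.561, -0.303). I think this came from a badly chosen pixel on the pot body rather than the bar. I could not recompute it, because the calibration was no longer available after hand-in.
- **Not confirmed:** The top camera's view of the pot was partly blocked by the arm, so centring along the bar rests on the wrist pictures and the tool position alone.

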